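# Tip a culture flask onto the warming plate

## Robot

A 6-joint arm with a two-finger parallel gripper is mounted at the origin on the work surface. World frame = base frame: x ahead of the robot, y to its left, z up, the work surface at z = 0. Lengths are in m, angles in degrees, forces in N, time in s.
With the tool pointing down it reaches from about 0.3 to 0.75 m from the base axis. Payload 8.5 kg.
Tool frame: the origin (TCP) lies at the very end of the fingers, on their centre line; the grasp point (between the pads) lies env.pinch_z behind it (env.pinch_z is the distance from the TCP to the grasp point, in m); z points along the fingers, y is the line along which they close (so a half turn about z gives the same grasp; the last joint's range is limited). The gripper opens to 85 mm and grips with 20 to 120 N. Pads are 22 mm wide; open, the fingers measure 114 mm over their backs; the gripper's body (76 mm by 85 mm) begins 54 mm behind the grasp point. The pads swing forward as they close: fully open they stand 13 mm farther back than shut.
Start: joints at [-76.106, 21.807, 74.336, -0, 83.858, -12.336], TCP at [0.243, -0.493, 0.231] pointing down, gripper open.
Joint ranges: [-178.18, 178.18], [-50.72, 133.34], [12.68, 142.11], [-81.47, 261.47], [9.98, 163.14], [-165.26, 165.26]. Speed limits (degrees/s): [136.94, 136.94, 180, 180, 180, 180].

## Interface

Orientations are given as a 3x3 rotation matrix whose columns are the frame's x, y, z axes.
In Python, from rig import telemetry, get_image, env gives the robot as it stands. The module is installed in compiled form; this text tells all that it offers.
- The arm moves only by the tool apply_moves, never from a script. Its argument "series" is a list of rows, each a list of 7 numbers: the shift along the tool's x, y, z in mm, then the turn, a rotation vector about the tool's x, y, z in degrees, then the opening, from 0 (shut) to 1 (fully open). A call has 1 to 12 rows; each row shifts and turns the commanded pose from where the row before left it, along the tool's axes as they then stand; what a row does not reach is not made up. A row lasts 1/8 s, in which the tool goes at most 62.5 mm and 10.7 degrees, less where a joint would pass 70% of its speed; a pose out of reach is approached as far as the arm can. A call with a gripper value outside its range is refused whole. The fingers move at their own pace and stop on an object; "grip_force" is the grip in N (left out, the last holds). Time passes only in rows, so rows that do not move let the fingers close. It gives the time, the measured TCP pose, the force, the opening and the grip force at its end, in the units of the state.
- telemetry.observe(): the state, without advancing time (a new reading comes with each control period).
- get_image(name): name is "scene" or "side" or "wrist"; returns a dict with "frame" (420x560x3 uint8, red, green, blue), "z_map" (420x560 float32, m along the optical axis (not along the pixel's ray), 0 where there is no reading), "vertical_fov" (degrees; the focal length in pixels is half the picture's height over the tangent of half this angle, whatever the lens; pixels are square), "cx", "cy" (the principal point, pixels), "eye" and "attitude" of the camera in the world; the wrist camera has in their place "mount" (4x4, takes a point from camera to tool coordinates, whose origin is the TCP and whose axes are the flange's). Camera axes: x right, y up, looking along -z (the intrinsics and any distortion apply to the point x, -y, -z); pixel columns grow to the right and rows downward; lengths in m; the calibration is good to about 2 mm. A picture is of the moment at which its call begins: read the wrist's pose just before it.
- env.close_job(): hands the job in; it is judged then, once.
The state is a dict: "time_s": time; "q": joint angles; "qvel": joint speeds; "joint_efforts": joint torques, N m; "position": TCP position; "tool_rot": TCP orientation; "ft_force": force on the tool from outside, world axes, zero at the start; "wrist_torque": the same for the moment, N m; "grip_width": finger opening in m; "gripper_force": force on a finger pad.
Only numpy, scipy, OpenCV 4.12 (cv2) and the standard library are available. Lean on these libraries where they do the work, as an engineer would, in place of code of your own. Each camera call takes 0.05 s, during which the arm holds its last target. There are 200 camera calls.

## Task

Put the large culture flask, which stands on end on the bench to the left of the warming plate, to warm under the plate's clear cover; its cap is only loosely on, so push the flask and never pick it up. Slide it, still standing, until its foot butts squarely against the plate's left edge, then push high on it so that it tips over that edge and lies on its broad side on the plate, and push it along until it lies wholly inside the dark seal outline. Then swing the cover fully shut over it and leave everything else on the bench where it stands.

Things in the scene. Friction and masses are not known exactly. Their poses are not given: they have to be found in the camera images.
- flask: the large culture flask: clear plastic, white screw cap, loose, 70 to 150 g, at first standing on its foot. Origin: centre of the foot's underside. x along its 84 mm width, y along its 37 mm thickness, z from foot to cap. Broad faces flat, at y = +-18.5 mm, up to 118 mm; body 84 mm wide up to 98 mm, shoulders then narrow to 33 mm at 118 mm; neck 25 mm thick to 128 mm; cap 33 mm thick to 155 mm
- flask_cap (a point): the middle of the end of the large flask's cap, 155 mm from the foot on its z axis
- warmer: the warming plate, fixed: a flat plate, top 15 mm above the bench, and a white control housing at its right end. Origin: on the bench under the plate. x points away from the robot, y to the robot's left, z up (turned by up to 0.2 rad). The plate spans x = -100 to 100, y = -130 to 120 mm; the housing y = -190 to -130 mm, 45 mm high
- plate_edge (a point): the middle of the top of the plate's left edge, at x = 0, y = 120, z = 15 mm in the plate's frame: a plain vertical 15 mm step along the plate's x, over which the flask is tipped. At the start the flask stands left of it, a broad face towards it within 15 degrees, 30 to 80 mm away, and between x = -25 and 10 mm
- seal (a point): the centre, on the plate's top, of the room inside the dark rubber seal outline on which the cover's walls close; at x = 0, y = 2.5, z = 15 mm in the plate's frame. The cover's walls leave 154 mm along the plate's x, 189 mm along its y and 47 mm of height inside
- cover (a joint): angle of the clear cover, rad: 0 fully shut on the plate, growing as it opens, at first 1.58 to 1.7 (upright), limit 1.8. The hinge is stiff: the cover stays where it is left and takes 1 to 4 N at its free edge to swing, all the way down. It is a box of 3 mm sheet open below: 195 mm along the hinge, 160 mm from hinge to front wall, 50 mm high
- cover_hinge (a point): the middle of the cover's hinge line, at x = 80, y = 2.5, z = 15.5 mm in the plate's frame; the line runs along the plate's y on the side far from the robot. The open cover stands on the far side of this line, its 50 mm depth away from the robot and its flat top facing away from the robot
- cover_edge (a point): the middle of the edge between the cover's flat top and its front wall, 160 mm from the hinge line along the top; shut it is at x = -80, z = 65.5 mm in the plate's frame, open it is the uppermost, far edge. The front wall, which faces up when open, carries a black bar handle in its middle: 80 mm long, 12 mm proud, 10 mm thick, 30 mm above the wall's free rim
- small_flask: bystander: a small culture flask standing on end, 50 x 26 mm and 100 mm high, on the robot's side of the large flask. Origin: centre of its underside
- media_bottle: bystander: a glass bottle 78 mm in diameter, 170 mm high, beyond the large flask. Origin: centre of its underside
- tube_rack: bystander: a white rack 170 x 90 mm with capped tubes, 112 mm high, right of the warming plate. Origin: centre of its underside
- tip_box: bystander: a closed grey box of pipette tips, 120 x 83 mm, 55 mm high, between the robot and the plate. Origin: centre of its underside
- dishes: bystander: a stack of five round dishes, 90 mm in diameter, 78 mm high, right of the tip box. Origin: centre of its underside
- spray_bottle: bystander: a white spray bottle 72 mm in diameter, 198 mm high, left of the large flask. Origin: centre of its underside

How it is judged:
By the outcome, as a careful person would: the job done as asked, in the order asked, and still so for the second after the job is handed in, with the robot touching nothing.
It also fails if it takes over 59 s, if anything falls off the work surface, if the arm or the gripper's body presses on something with over 40 N, if the wrist force passes 120 N, or if a joint passes its speed limit or range.

## Working session

There is one attempt and no reset: what is moved stays moved. The work goes in short steps, Python scripts to look and compute and a tool call to move; the robot and the scene stay as the last step left them, time stands still between calls to the robot, and variables do not carry over. Pictures are saved under pics/ and viewed, at most 10 in all, crops included, and the job is handed in when it is done.

Besides the shell and the picture viewer there is one more tool, called after "Emit:" as name(argument=value, ...), one argument or row to a line, values as JSON. apply_moves: Moves the arm, as the interface text tells. Its arguments: {"type":"object","properties":{"series":{"type":"array"},"grip_force":{"type":"number"}},"required":["series"]}

```bash
mkdir -p pics; cat > h.py <<'E'
import numpy as np, cv2
from rig import telemetry, get_image, env
def cam(im):
    f=im["frame"].shape[0]/2/np.tan(np.radians(im["vertical_fov"])/2)
    return f,im["cx"],im["cy"],np.array(im["eye"]),np.array(im["attitude"])
def cloud(im):
    f,cx,cy,e,R=cam(im); z=im["z_map"]; v,u=np.indices(z.shape)
    P=np.stack([(u-cx)/f*z,-(v-cy)/f*z,-z],-1)
    return P@R.T+e
def ray(im,u,v,h):
    f,cx,cy,e,R=cam(im); d=R@np.array([(u-cx)/f,-(v-cy)/f,-1]); return e+d*(h-e[2])/d[2]
def save(im,n): cv2.imwrite("pics/"+n,im["frame"][:,:,::-1])
E
python3 - <<'E'
from h import *
s=telemetry.observe(); print(s["time_s"],s["position"],env.pinch_z, [k for k in dir(env) if k[0]!='_'])
for n in("scene","side"):
    im=get_image(n); save(im,n+"0.png"); print(n,{k:v for k,v in im.items() if k not in("frame","z_map")})
    np.savez("pics/"+n+"0.npz",**im)
E
```

```text
0.0 [ 0.24300725 -0.49307136  0.23069151] 0.0187 ['MotionError', 'close_job', 'pinch_z']
scene {'vertical_fov': 44.02927194085434, 'cx': 275.39108525880044, 'cy': 211.97907206956117, 'eye': array([1.23722606, 0.06635134, 1.22390195]), 'attitude': array([[-3.64932047e-03, -8.40300483e-01,  5.42108643e-01],
       [ 9.99967437e-01,  8.35524795e-04,  8.02660791e-03],
       [-7.19770772e-03,  5.42120283e-01,  8.40270071e-01]])}
side {'vertical_fov': 54.47423155858644, 'cx': 278.587899718413, 'cy': 211.20020390045002, 'eye': array([0.34227712, 0.77538786, 0.85108267]), 'attitude': array([[-0.96797921,  0.16443293, -0.18967882],
       [-0.25064806, -0.67477699,  0.69415529],
       [-0.01384891,  0.71947052,  0.69438489]])}
```

View pics/scene0.png

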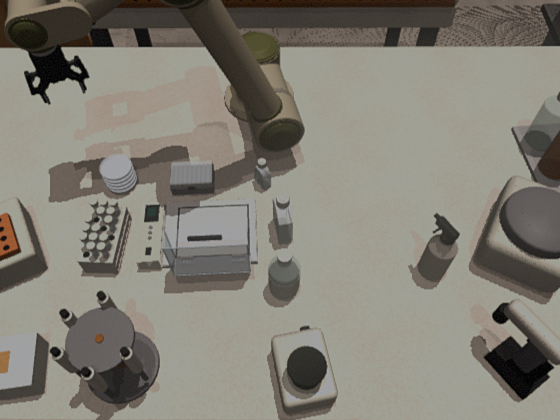

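View pics/side0.png

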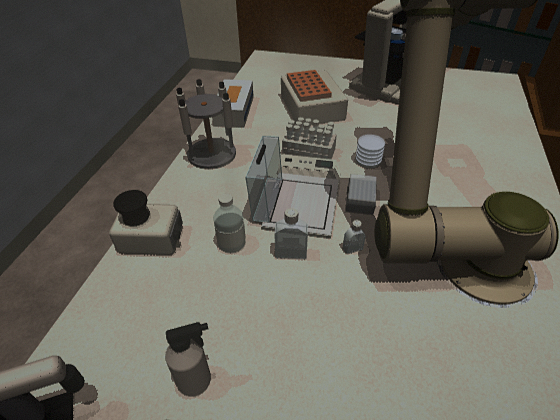

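The scene view has the plate at about (210,240), the open cover at (205,235), the flask at (283,215) with its cap at (283,200), the small flask at (262,172) and the media bottle at (284,275). The side view has the flask at (291,235), the cover at (265,180) and the plate at (305,203).

```bash
python3 - <<'E'
from h import *
a=dict(np.load("pics/scene0.npz")); b=dict(np.load("pics/side0.npz"))
def crop(im,u0,v0,w,h,k): return cv2.resize(im["frame"][v0:v0+h,u0:u0+w,::-1],None,fx=k,fy=k,interpolation=cv2.INTER_CUBIC)
A=crop(a,140,145,180,160,3.6); cv2.imwrite("pics/sc.png",A[:,:])   # 648x576
B=crop(b,230,120,150,145,4); cv2.imwrite("pics/sd.png",B)
for n,im in(("scene",a),("side",b)):
    P=cloud(im)
    print(n,"valid",(im["z_map"]>0).mean())
    m=(P[...,0]>.3)&(P[...,0]<.75)&(P[...,1]>-.3)&(P[...,1]<.3)
    # horizontal-height raster: max z per 15mm cell
    H=np.full((30,40),-1.)
    for p in P[m]: 
        i,j=int((p[0]-.3)/.015),int((p[1]+.3)/.015)
        H[i,j]=max(H[i,j],p[2])
    print("\n".join(" ".join("%3d"%round(h*1000) if h>-1 else "  ." for h in r) for r in H))
E
```

```text
scene valid 0.9958460884353741
  3   7   7  55  59  58  61  59  59  61 559 563 568 578 576 563 502 431   7   4   . 145 160 164   4   4   6   7   3   5   7   4   5   5   5   6   6   6   5   5
  8   6   6  57  62  61  60  63  61  60 584 586 590 585   7   6   5   5   5  38   .   .   5  10   6   6   6   6   8   6   7   8  10   4   7   7   4   5   8   5
  6   6  10  57  61  63  61  61 595 595 598 596 593   7   7   6   9   5   8  68 105 105   3   6   7   8   4   6   6   5   7   5   8   7   6   7   7   4   6   6
  7   7   7  53  62  62  61  60  60  61  61  59   4   9   7   9   7   7   6   6 106 105  77   6   5   8   5   6   5   6   4   6   6   8   7   5   4   7   5   5
  7   9   9  56  62  61  62  62  61  61  63  59   6   6   5   5   7   5   7   5  72  93  62   8   4   7   6   7   6   8   7   6   5   5   5   7   8   5   6   6
  8  10   8  53  64  61  61  61  60  60  61  57   8   7   5   5   7   7   7   6   9   5   5   4   6   6   6   6   6   6   9   6   4   7   8   5   5   5   9   8
  6   6   6  33  60  36  42  44  57   6   6   7   6   9   9   6   9   8   5   8   8   6   8   5   .   .  11  
[... 7860 characters left out ...]
 172 169 123   2   2   2   3   1   1   2   2   2   1   1   3
  .   .   .   .   .   .   .   .   .   0   2   2   2   2   4   3   1   .   .   .   .   .   .   . 122 130 127 116   1   1   3   2   2   2   2   1   3   1   1   2
  .   .   .   .   .   .   0   2   4   2   1   2   2   4   2   2   .   .   .   .   .   .   .   .  -2 109 106   2   1   3   2   1   2   2   3   2   2   2   3   1
  1   2   3   1   0   2   1   1   2   2   2   3   2   1   0   .   .   .   .   .   .   .   .   2   0   4   1   2   1   2   2   1   3   3   2   2   2   2   3   2
  0   3   3   2   2   1   2   1   1   1   1   2   1   .   .   .   .   .   .   .   .   1   1   3   2   1   2   1   2   2   2   1   2   4   1   2   1   2   1   3
```

View pics/sc.png

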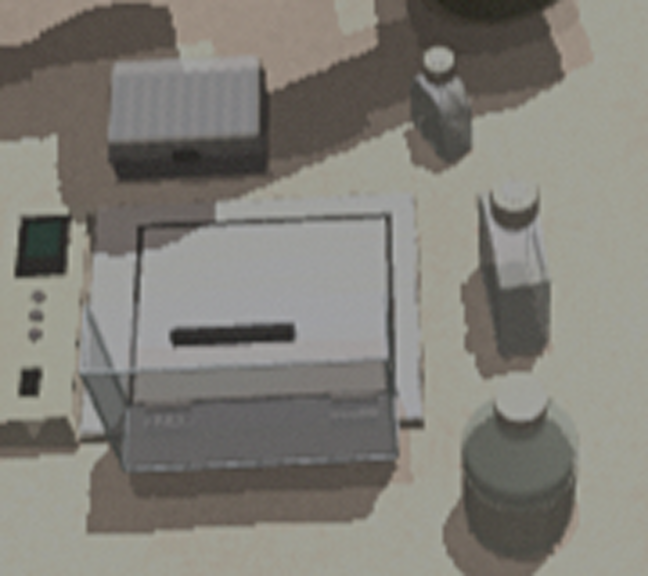

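View pics/sd.png

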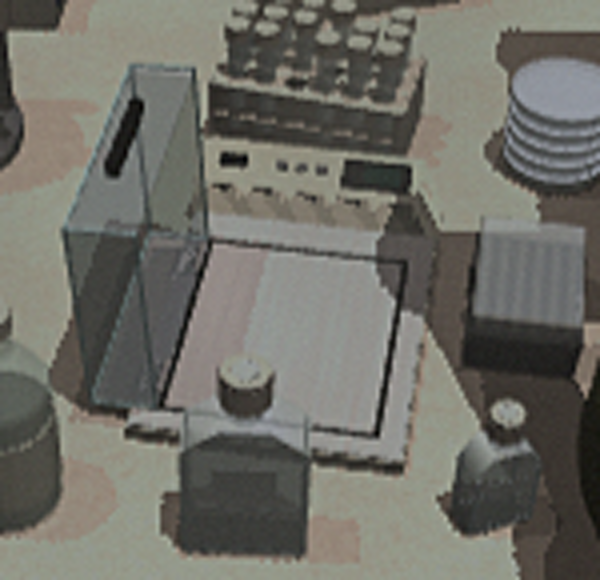

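The crops show the seal outline. In the scene crop its corners are at about (138,225) and (390,215), and the plate's left edge runs (412,197) to (422,425). The flask stands clear left of the edge at (515,270). The cover is upright, with its handle at (232,333).

```bash
cat > meas.py <<'E'
from h import *
def pts(im,dz):
    P=cloud(im)[im["z_map"]>0]; return P-[0,0,dz]
def bench(im):
    P=cloud(im); m=(im["z_map"]>0)&(P[...,0]>.35)&(P[...,0]<.7)&(P[...,1]>.13)&(P[...,1]<.3)&(abs(P[...,2])<.02)
    return np.median(P[m][:,2])
def box(P,x0,x1,y0,y1,z0,z1):
    m=(P>[x0,y0,z0]).all(1)&(P<[x1,y1,z1]).all(1); return P[m]
def line(Q): # fit through xy -> point, direction
    vx,vy,x,y=cv2.fitLine(Q[:,:2].astype(np.float32),cv2.DIST_HUBER,0,.001,.001).ravel()
    return np.array([x,y]),np.array([vx,vy])
E
python3 - <<'E'
from meas import *
for n in("scene","side"):
    im=dict(np.load(f"pics/{n}0.npz")); d=bench(im); P=pts(im,d); print(n,"bench",d)
    C=box(P,.44,.56,.02,.12,.145,.17); r=cv2.minEnclosingCircle(C[:,:2].astype(np.float32)); print(" cap",r,C.mean(0), "med z",np.median(C[:,2]))
    F=box(P,.40,.58,.02,.12,.03,.095); print(" flask body rect",cv2.minAreaRect(F[:,:2].astype(np.float32)), len(F))
    p,v=line(F); print(" line",p,np.degrees(np.arctan2(v[1],v[0])))
    # plate left edge & front edge
    L=box(P,.40,.64,-.25,.03,.009,.022)
    rows=[]
    for x in np.arange(.42,.60,.006):
        q=L[abs(L[:,0]-x)<.003]
        if len(q)>5: rows.append([x,np.sort(q[:,1])[-2]])
    p,v=line(np.array(rows)); print(" left edge",p,np.degrees(np.arctan2(v[1],v[0])), "y at .51", p[1]+v[1]/v[0]*(.51-p[0]))
    rows=[]
    for y in np.arange(-.2,-.01,.006):
        q=L[abs(L[:,1]-y)<.003]
        if len(q)>5: rows.append([np.sort(q[:,0])[1],y])
    p,v=line(np.array(rows)); print(" front edge",p,np.degrees(np.arctan2(v[1],v[0])))
    T=box(P,.55,.68,-.25,.02,.168,.179); print(" cover top rect",cv2.minAreaRect(T[:,:2].astype(np.float32)),np.median(T[:,2]))
    T=box(P,.55,.68,-.25,.02,.1805,.2); print(" handle",T.mean(0))
    for nm,b in(("small",(.29,.38,-.02,.05)),("media",(.58,.72,.02,.13)),("tip",(.29,.405,-.28,-.1))):
        Q=box(P,*b,.02,.3); print(" ",nm,Q.min(0),Q.max(0))
E
```

```text
scene bench 0.0010713478066797233
 cap ((0.5046875476837158, 0.07393698394298553), 0.01795373484492302) [0.50712063 0.07332174 0.154232  ] med z 0.15474685481372852
 flask body rect ((0.508654773235321, 0.07403197884559631), (0.08153131604194641, 0.03734162077307701), 10.991806030273438) 253
 line [0.5270675  0.06964573] 31.352936
 left edge [5.07000e-01 5.05852e-04] 3.175398 y at .51 0.00067228376
 front edge [ 0.4163826 -0.0806   ] -87.05314
 cover top rect ((0.6288282871246338, -0.10834813117980957), (0.05540545657277107, 0.19781920313835144), 2.9475059509277344) 0.17414709930185923
 handle [ 0.63519945 -0.10664962  0.18477805]
  small [ 0.29004634 -0.01690541  0.02064095] [0.37279493 0.04892253 0.29731094]
  media [0.64306355 0.03744608 0.02059582] [0.71555425 0.11611032 0.17503193]
  tip [ 0.3006459  -0.24417832  0.02002926] [ 0.39560366 -0.12090257  0.06295979]
side bench -0.0009264800438789078
 cap ((0.501151442527771, 0.07594052702188492), 0.017017299309372902) [0.50102642 0.07904538 0.15389636] med z 0.15474324989323857
 flask body rect ((0.4986867904663086, 0.09239417314529419), (0.08382175862789154, 0.013613706454634666), 15.496110916137695) 548
 line [0.50124145 0.09369146] 10.964693
 left edge [ 0.5244    -0.0289942] -18.768383 y at .51 -0.0241009
 front edge [ 0.41626242 -0.122     ] -86.46662
 cover top rect ((0.6265099048614502, -0.10746689885854721), (0.05108554661273956, 0.2040719836950302), 3.0612831115722656) 0.17397906061660834
 handle [ 0.63064691 -0.10253243  0.18509324]
  small [0.29011528 0.0041253  0.02003406] [0.36967891 0.04959341 0.16870556]
  media [0.63070348 0.05716471 0.02001671] [0.7061425  0.11973117 0.17306891]
  tip [ 0.2978568  -0.24139923  0.02022637] [ 0.38842319 -0.11685283  0.0599265 ]
```

```bash
cat > plan.py <<'E'
from h import *
from scipy.spatial.transform import Rotation as Ro
th=np.radians(3.1); ex=np.array([np.cos(th),np.sin(th),0]); ey=np.array([-np.sin(th),np.cos(th),0]); ez=np.array([0,0,1.])
O=np.array([.5183,-.119,0])
def W(x,y,z): return O+ex*x/1e3+ey*y/1e3+ez*z/1e3      # plate frame mm -> world
def Pl(p): d=np.array(p)-O; return np.round([d@ex*1e3,d@ey*1e3,d[2]*1e3],1)
def Rtool(alpha,s=1):   # tilt alpha: tool z down and toward -ey
    a=np.radians(alpha); z=-ey*np.sin(a)-ez*np.cos(a); y=s*ex; return np.stack([np.cross(y,z),y,z],1)
def status():
    s=telemetry.observe(); print("t",round(s["time_s"],2),"plate-frame TCP",Pl(s["position"]),"F",np.round(s["ft_force"],1),"q",np.round(s["q"],1),"open",s["grip_width"]); return s
def step(s,p=None,R=None):
    """shift (mm, tool axes now) to p, and rotvec (deg, tool axes) to R"""
    R0=np.array(s["tool_rot"])
    if p is not None: print(" shift",np.round(R0.T@(np.array(p)-s["position"])*1e3,1))
    if R is not None: print(" turn",np.round(np.degrees(Ro.from_matrix(R0.T@R).as_rotvec()),2))
E
python3 - <<'E'
from plan import *
from meas import *
s=status(); print(np.round(s["tool_rot"],3))
step(s,W(-5,170,260))
for sg in(1,-1): step(s,None,Rtool(40,sg)); step(s,None,Rtool(0,sg))
P=pts(dict(np.load("pics/side0.npz")),0); Q=box(P,.45,.75,.3,.6,.02,.3); print("spray",Q.min(0),Q.max(0))
E
```

```text
t 0.1 plate-frame TCP [-295.1 -358.7  230.7] F [ 0.3  0.5 -0.1] q [-76.1  21.8  74.4  -0.   83.9 -12.3] open 0.0853112393865618
[[ 0.897  0.442 -0.   ]
 [ 0.442 -0.897  0.001]
 [ 0.    -0.001 -1.   ]]
 shift [ 474.5 -372.3  -28.6]
 turn [-23.36 -35.34 -63.99]
 turn [-6.000e-02 -6.000e-02 -6.687e+01]
 turn [-39.31  25.98 107.81]
 turn [-7.0000e-02  7.0000e-02  1.1313e+02]
spray [0.57224605 0.4308739  0.02024503] [0.65465864 0.49914088 0.20093499]
```

Emit:
apply_moves(
  series=[
    [42,-37.5,-3,0,0,0,0.6],
    [42,-37.5,-3,0,0,0,0.6],
    [42,-37.5,-3,0,0,0,0.6],
    [42,-37.5,-3,0,0,0,0.6],
    [42,-37.5,-3,0,0,0,0.6],
    [42,-37.5,-3,0,0,0,0.6],
    [42,-37.5,-3,0,0,0,0.6],
    [42,-37.5,-3,0,0,0,0.6],
    [42,-37.5,-3,0,0,0,0.6],
    [42,-37.5,-3,0,0,0,0.6],
    [42,-37.5,-3,0,0,0,0.6],
    [42,-37.5,-3,0,0,0,0.6],
  ],
)

```text
time_s: 1.6
position: [0.4966, 0.135, 0.2672]
tool_rot: [[0.897, 0.442, -0.0], [0.442, -0.897, -0.0], [-0.0, -0.0, -1.0]]
ft_force: [0.8, -1.2, 0.6]
grip_width: 0.0515
gripper_force: 0.0
```

Emit:
apply_moves(
  series=[
    [0,0,0,0,0,-9.6,0.6],
    [0,0,0,0,0,-9.6,0.6],
    [0,0,0,0,0,-9.6,0.6],
    [0,0,0,0,0,-9.6,0.6],
    [0,0,0,0,0,-9.6,0.6],
    [0,0,0,0,0,-9.6,0.6],
    [0,0,0,0,0,-9.3,0.6],
  ],
)

```text
time_s: 2.48
position: [0.4961, 0.1331, 0.267]
tool_rot: [[-0.06, 0.998, -0.001], [0.998, 0.06, 0.0], [0.0, -0.001, -1.0]]
ft_force: [0.2, 0.9, -0.1]
grip_width: 0.0511
gripper_force: 0.0
```

```bash
python3 -c "
from plan import *
s=status(); step(s,W(-5,260,200),Rtool(40))"
```

```text
t 2.48 plate-frame TCP [ -8.5 252.9 267. ] F [ 0.2  0.9 -0.1] q [ 1.8 16.8 76.   0.  87.3 -1.7] open 0.05112815181450355
 shift [ 7.1  3.6 67. ]
 turn [  0.07 -40.     0.35]
```

Emit:
apply_moves(
  series=[
    [0,3.5,0,0,-10,0,0.6],
    [0,0,0,0,-10,0,0.6],
    [0,0,0,0,-10,0,0.6],
    [0,0,0,0,-10,0,0.6],
  ],
)

```text
time_s: 2.98
position: [0.4998, 0.1336, 0.2676]
tool_rot: [[-0.041, 0.998, 0.036], [0.761, 0.055, -0.646], [-0.647, 0.001, -0.762]]
ft_force: [-0.3, -0.3, -0.7]
grip_width: 0.0514
gripper_force: 0.0
```

```bash
python3 -c "
from plan import *
s=status(); print(s['tool_rot']);step(s,W(-5,260,28),Rtool(40)); step(s,W(-5,220,28))"
```

```text
t 2.98 plate-frame TCP [ -4.8 253.2 267.6] F [-0.3 -0.3 -0.7] q [ 19.7  25.4  72.8 -38.5  94.2  17.9] open 0.051364903610244324
[[-0.04141944  0.99847585  0.03647486]
 [ 0.76132988  0.05518117 -0.64601227]
 [-0.64704037  0.00101193 -0.76245507]]
 shift [160.2  -0.5 178.3]
 turn [0.09 0.32 0.01]
 shift [129.7  -0.5 204.2]
```

Emit:
apply_moves(
  series=[
    [32,0,36,0,0,0,0.6],
    [32,0,36,0,0,0,0.6],
    [32,0,36,0,0,0,0.6],
    [32,0,36,0,0,0,0.6],
    [32,0,36,0,0,0,0.6],
  ],
)

```text
time_s: 3.6
position: [0.4992, 0.1402, 0.0249]
tool_rot: [[-0.042, 0.999, 0.035], [0.765, 0.055, -0.642], [-0.643, -0.0, -0.766]]
ft_force: [0.4, 0.2, -1.2]
grip_width: 0.0517
gripper_force: 0.0
```

```bash
python3 -c "
from plan import *
s=status(); step(s,W(-5,225,24),Rtool(40)); step(s,W(-5,155,24));
im=get_image('side'); save(im,'s1.png'); cv2.imwrite('pics/s1c.png',cv2.resize(im['frame'][100:300,180:400,::-1],None,fx=3,fy=3))"
```

```text
t 3.6 plate-frame TCP [ -5.  259.8  24.9] F [ 0.4  0.2 -1.2] q [ 20.2  42.5  87.5 -40.9  69.7  38.6] open 0.05165395929078627
 shift [-26.1   0.   23. ]
 turn [ 0.01 -0.02  0.03]
 shift [-79.8  -0.   68. ]
```

View pics/s1c.png

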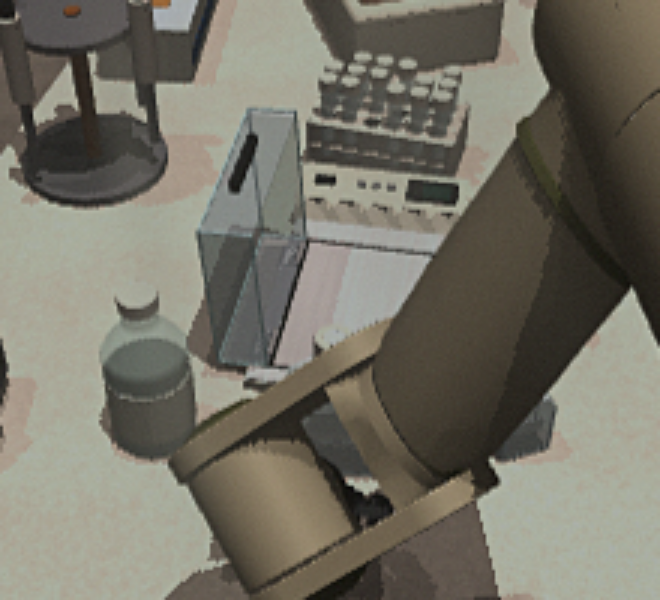

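The side view is mostly blocked by the wrist and forearm. The cap is just visible at (325,340) and nothing has been disturbed. Next I slide the flask.

Emit:
apply_moves(
  series=[
    [-13,0,11,0,0,0,0.6],
    [-9,0,7.6,0,0,0,0.6],
    [-4.6,0,3.9,0,0,0,0.6],
    [-4.6,0,3.9,0,0,0,0.6],
    [-4.6,0,3.9,0,0,0,0.6],
    [-4.6,0,3.9,0,0,0,0.6],
    [-4.6,0,3.9,0,0,0,0.6],
    [-4.6,0,3.9,0,0,0,0.6],
    [-4.6,0,3.9,0,0,0,0.6],
  ],
)

```text
time_s: 4.78
position: [0.5033, 0.0688, 0.0262]
tool_rot: [[-0.042, 0.999, 0.035], [0.765, 0.055, -0.642], [-0.643, -0.0, -0.766]]
ft_force: [0.8, 1.2, 0.8]
grip_width: 0.0511
gripper_force: 0.4
```

```bash
python3 -c "
from plan import *
from meas import *
s=status(); step(s,W(-5,165,25),Rtool(40))
im=get_image('scene'); np.savez('pics/k1.npz',**im); P=pts(im,bench(im)); C=box(P,.44,.56,-.02,.12,.148,.162); print('cap',Pl(np.r_[cv2.minEnclosingCircle(C[:,:2].astype(np.float32))[0],.155]),len(C))
F=box(P,.43,.57,-.01,.12,.1,.125);print(cv2.minAreaRect(F[:,:2].astype(np.float32)),len(F))
cv2.imwrite('pics/k1.png',cv2.resize(im['frame'][145:305,140:340,::-1],None,fx=3.6,fy=3.6))"
```

```text
t 4.78 plate-frame TCP [ -4.8 188.4  26.2] F [0.8 1.2 0.8] q [ 12.9  40.5  92.7 -45.   63.6  36.7] open 0.051113804578079555
 shift [-17.1  -0.2  16. ]
 turn [0.02 0.   0.03]
cap [ -5.5 164.  155. ] 130
((0.5018330812454224, 0.07277029007673264), (0.13399755954742432, 0.09408005326986313), 0.09434792399406433) 332
```

View pics/k1.png

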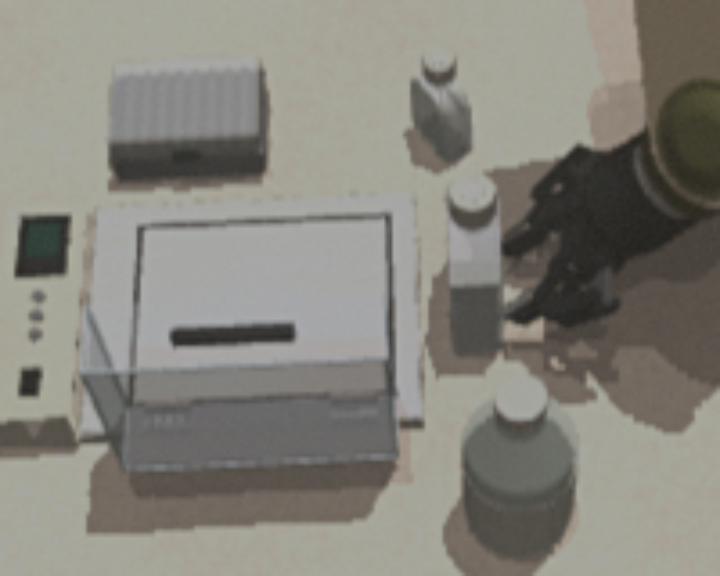

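The scene crop shows the flask upright at (475,275) and squared to the plate edge, with both fingertips on its left face.

Emit:
apply_moves(
  series=[
    [-4,0,3.6,0,0,0,0.6],
    [-4,0,3.6,0,0,0,0.6],
    [-3.6,0,3,0,0,0,0.6],
    [-3,0,2.5,0,0,0,0.6],
    [-1.5,0,1.3,0,0,0,0.6],
  ],
)

```text
time_s: 5.45
position: [0.5044, 0.0476, 0.0259]
tool_rot: [[-0.042, 0.999, 0.035], [0.765, 0.054, -0.642], [-0.643, -0.0, -0.766]]
ft_force: [1.3, 0.6, -0.3]
grip_width: 0.0512
gripper_force: 0.3
```

Emit:
apply_moves(
  series=[
    [-1.2,0,1,0,0,0,0.6],
    [0,0,0,0,0,0,0.6],
  ],
)

```text
time_s: 5.7
position: [0.5045, 0.0463, 0.0259]
tool_rot: [[-0.042, 0.999, 0.035], [0.765, 0.055, -0.642], [-0.643, -0.0, -0.766]]
ft_force: [0.1, 0.5, 0.5]
grip_width: 0.0513
gripper_force: 0.0
```

```bash
cat > look.py <<'E'
from plan import *
from meas import *
def cap(z0=.148,z1=.162):
    im=get_image('scene'); P=pts(im,bench(im)); C=box(P,.44,.56,-.02,.12,z0,z1); print('cap',Pl(np.r_[cv2.minEnclosingCircle(C[:,:2].astype(np.float32))[0],.155]),len(C)); return im,P
E
python3 -c "
from look import *
s=status(); cap()"
```

```text
t 5.7 plate-frame TCP [ -4.8 165.8  25.9] F [0.1 0.5 0.5] q [ 10.5  40.   94.1 -46.4  61.7  36. ] open 0.05126209935928527
cap [ -4.8 184.3 155. ] 211
```

Emit:
apply_moves(
  series=[
    [-0.8,0,0.7,0,0,0,0.6],
    [-0.8,0,0.7,0,0,0,0.6],
    [0,0,0,0,0,0,0.6],
  ],
)

```text
time_s: 6.12
position: [0.5046, 0.0451, 0.0261]
tool_rot: [[-0.042, 0.998, 0.036], [0.766, 0.055, -0.641], [-0.642, 0.001, -0.767]]
ft_force: [-1.9, 8.4, 4.4]
grip_width: 0.0509
gripper_force: 4.1
```

```bash
python3 -c "
from look import *
s=status()
im=get_image('scene');P=cloud(im)-[0,0,bench(im)];m=(P>[.44,-.03,.148]).all(-1)&(P<[.57,.1,.162]).all(-1)&(im['frame'].min(-1)>110)
C=P[m];print(len(C),Pl(np.r_[cv2.minEnclosingCircle(C[:,:2].astype(np.float32))[0],.155]),Pl(C.mean(0)))
cv2.imwrite('pics/k2.png',cv2.resize(im['frame'][180:280,220:320,::-1],None,fx=5,fy=5,interpolation=cv2.INTER_CUBIC))"
```

```text
t 6.12 plate-frame TCP [ -4.8 164.6  26.1] F [-1.9  8.4  4.4] q [ 10.4  40.   94.2 -46.4  61.5  36. ] open 0.05089040195486258
115 [ -3.8 138.5 155. ] [ -3.8 139.3 155.7]
```

Contact force is 8 N and the cap sits 138.5 mm along the plate's y, so the foot is butted squarely. I back off, rise, and push high.

Emit:
apply_moves(
  series=[
    [5,0,-4.2,0,0,0,0.6],
    [-20,0,-24,0,0,0,0.6],
    [-19,0,-22,0,0,0,0.6],
    [-4.6,0,3.9,0,0,0,0.6],
    [-3,0,2.6,0,0,0,0.6],
    [-3,0,2.6,0,0,0,0.6],
    [-3,0,2.6,0,0,0,0.6],
    [-3,0,2.6,0,0,0,0.6],
  ],
)

```text
time_s: 7.18
position: [0.5054, 0.0282, 0.0855]
tool_rot: [[-0.042, 0.999, 0.034], [0.765, 0.055, -0.642], [-0.643, -0.001, -0.766]]
ft_force: [0.2, 0.6, -0.4]
grip_width: 0.051
gripper_force: 0.1
```

```bash
cat >> look.py <<'E'
def white(z0=.02,z1=.165,y0=-.2,y1=.1):
    im=get_image('scene');P=cloud(im)-[0,0,bench(im)];m=(P>[.44,y0,z0]).all(-1)&(P<[.57,y1,z1]).all(-1)&(im['frame'].min(-1)>110)
    C=P[m]
    if len(C): print(len(C),'white min',Pl(C.min(0)),'max',Pl(C.max(0)),'mean',Pl(C.mean(0)))
    return im,P
E
python3 -c "
from look import *
s=status(); white(.14)"
```

```text
t 7.17 plate-frame TCP [ -4.9 147.7  85.5] F [ 0.2  0.6 -0.4] q [  8.6  34.   92.8 -44.5  65.8  29. ] open 0.05095509152125715
120 white min [-71.4  98.  142.6] max [ 14.5 188.6 163.4] mean [ -7.7 113.6 155.2]
```

Emit:
apply_moves(
  series=[
    [-2.3,0,1.9,0,0,0,0.6],
    [-2.3,0,1.9,0,0,0,0.6],
    [-2.3,0,1.9,0,0,0,0.6],
    [-2.3,0,1.9,0,0,0,0.6],
    [-2.3,0,1.9,0,0,0,0.6],
    [0,0,0,0,0,0,0.6],
  ],
)

```text
time_s: 7.98
position: [0.5063, 0.0134, 0.086]
tool_rot: [[-0.042, 0.999, 0.035], [0.765, 0.054, -0.642], [-0.643, -0.0, -0.766]]
ft_force: [0.3, -0.4, -1.0]
grip_width: 0.0512
gripper_force: 0.0
```

```bash
python3 -c "
from look import *
s=status(); im,P=white(.12)
cv2.imwrite('pics/k3.png',cv2.resize(im['frame'][145:305,140:340,::-1],None,fx=3.6,fy=3.6))"
```

```text
t 7.97 plate-frame TCP [ -4.8 132.9  86. ] F [ 0.3 -0.4 -1. ] q [  6.9  33.7  93.5 -45.2  64.6  28.3] open 0.05123358748231767
131 white min [-73.9  61.7 120.1] max [ 23.2 172.8 162.6] mean [ -4.3  78.7 140.4]
```

Emit:
apply_moves(
  series=[
    [-2.3,0,1.9,0,0,0,0.6],
    [-2.3,0,1.9,0,0,0,0.6],
    [-2.3,0,1.9,0,0,0,0.6],
    [-2.3,0,1.9,0,0,0,0.6],
    [0,0,0,0,0,0,0.6],
    [0,0,0,0,0,0,0.6],
  ],
)

```text
time_s: 8.78
position: [0.507, 0.0018, 0.0861]
tool_rot: [[-0.042, 0.999, 0.035], [0.765, 0.055, -0.642], [-0.643, 0.0, -0.766]]
ft_force: [-0.1, -0.5, -0.9]
grip_width: 0.051
gripper_force: 0.0
```

```bash
python3 -c "
from look import *
s=status(); im,P=white(.12)
cv2.imwrite('pics/k4.png',cv2.resize(im['frame'][145:305,140:340,::-1],None,fx=3.6,fy=3.6))"
```

```text
t 8.78 plate-frame TCP [ -4.8 121.2  86.1] F [-0.1 -0.5 -0.9] q [  5.6  33.4  94.  -45.8  63.7  27.7] open 0.05096667945748084
4 white min [ 17.7 135.4 122.8] max [ 26.3 147.8 138.2] mean [ 21.8 141.7 131.4]
```

View pics/k4.png

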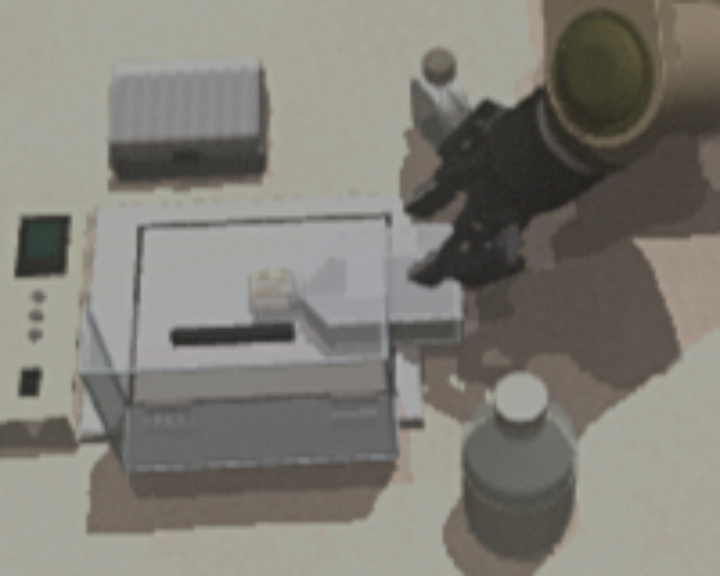

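The flask has fallen onto its broad side with the cap still on. The cap is at (270,290), and the foot end at (462,285) hangs over the plate's left edge.

```bash
python3 -c "
from look import *
im=get_image('scene'); im['z_map']; P=cloud(im)-[0,0,bench(im)]
for u,v,h in((463,318,52),(463,343,15),(250,290,33),(320,345,52),(340,235,52)):
    print(Pl(ray(im,140+u/3.6,145+v/3.6,h/1e3)))
s=status(); step(s,W(-5,175,86)); step(s,W(-5,175,34))"
```

```text
[ 37.8 154.8  52. ]
[ 37.5 154.2  15. ]
[-6.3 -2.7 33. ]
[54.7 51.  52. ]
[-39.2  66.1  52. ]
t 8.88 plate-frame TCP [ -4.8 121.3  86.1] F [ 0.2 -0.9  0.5] q [  5.6  33.4  94.  -45.8  63.7  27.7] open 0.051277509986801445
 shift [ 41.2  -0.2 -34.5]
 shift [74.7 -0.2  5.4]
```

Emit:
apply_moves(
  series=[
    [25,0,-21,0,0,0,0.6],
    [24,0,-20,0,0,0,0.6],
    [18,0,21.5,0,0,0,0.6],
    [18,0,21.5,0,0,0,0.6],
    [-9,0,7.6,0,0,0,0.6],
    [-6,0,5,0,0,0,0.6],
    [-4.6,0,3.9,0,0,0,0.6],
    [-4.6,0,3.9,0,0,0,0.6],
    [-4.6,0,3.9,0,0,0,0.6],
    [-4.6,0,3.9,0,0,0,0.6],
    [-4.6,0,3.9,0,0,0,0.6],
  ],
)

```text
time_s: 10.25
position: [0.5062, 0.0155, 0.0298]
tool_rot: [[-0.042, 0.999, 0.035], [0.765, 0.055, -0.642], [-0.643, 0.0, -0.766]]
ft_force: [-0.3, 0.3, 1.6]
grip_width: 0.0512
gripper_force: 0.4
```

```bash
python3 -c "
from look import *
s=status(); im,P=white(.025,.06,y1=-.03); step(s,W(-5,88.5,30))
cv2.imwrite('pics/k5.png',cv2.resize(im['frame'][145:305,140:340,::-1],None,fx=3.6,fy=3.6))"
```

```text
t 10.25 plate-frame TCP [ -4.8 134.9  29.8] F [-0.3  0.3  1.6] q [  7.1  39.1  95.6 -48.1  59.6  34.6] open 0.051249761276402635
614 white min [-56.  -77.   26.1] max [14.3 88.3 59.6] mean [-15.2  41.8  51.8]
 shift [-35.7  -0.2  29.7]
```

Emit:
apply_moves(
  series=[
    [-4.5,0,3.75,0,0,0,0.6],
    [-4.5,0,3.75,0,0,0,0.6],
    [-4.5,0,3.75,0,0,0,0.6],
    [-4.5,0,3.75,0,0,0,0.6],
    [-4.5,0,3.75,0,0,0,0.6],
    [-4.5,0,3.75,0,0,0,0.6],
    [-4.5,0,3.75,0,0,0,0.6],
    [-4.5,0,3.75,0,0,0,0.6],
  ],
)

```text
time_s: 11.3
position: [0.5088, -0.0314, 0.0299]
tool_rot: [[-0.042, 0.999, 0.035], [0.765, 0.055, -0.642], [-0.643, -0.0, -0.766]]
ft_force: [-0.3, 0.8, -0.6]
grip_width: 0.0514
gripper_force: 0.2
```

Emit:
apply_moves(
  series=[
    [8,0,-6.7,0,0,0,0.6],
    [25,0,-21,0,0,0,0.6],
    [25,0,-21,0,0,0,0.6],
    [-25,0,-30,0,0,0,0.6],
    [-30,0,-36,0,0,0,0.3],
    [-30,0,-36,0,0,0,0],
    [-30,0,-36,0,0,0,0],
    [-30,0,-36,0,0,0,0],
  ],
)

```text
time_s: 12.3
position: [0.5041, 0.0462, 0.258]
tool_rot: [[-0.043, 0.998, 0.035], [0.765, 0.056, -0.641], [-0.642, -0.0, -0.766]]
ft_force: [0.6, -0.4, 0.1]
grip_width: -0.0
gripper_force: 0.0
```

```bash
python3 -c "
from look import *
s=status(); im,P=white(.025,.06,y1=-.03)
step(s,W(-5,60,290),Rtool(0))
cv2.imwrite('pics/k6.png',cv2.resize(im['frame'][145:305,140:340,::-1],None,fx=3.6,fy=3.6))"
```

```text
t 12.3 plate-frame TCP [ -5.2 165.8 258. ] F [ 0.6 -0.4  0.1] q [ 10.5  22.2  79.6 -39.7  85.7  13.1] open -2.7812379854859363e-05
879 white min [-56.4 -69.8  39.4] max [17.  79.9 60. ] mean [-16.3  15.2  51.9]
 shift [-1.016e+02  1.000e-01  4.340e+01]
 turn [2.000e-02 3.996e+01 8.000e-02]
```

View pics/k6.png

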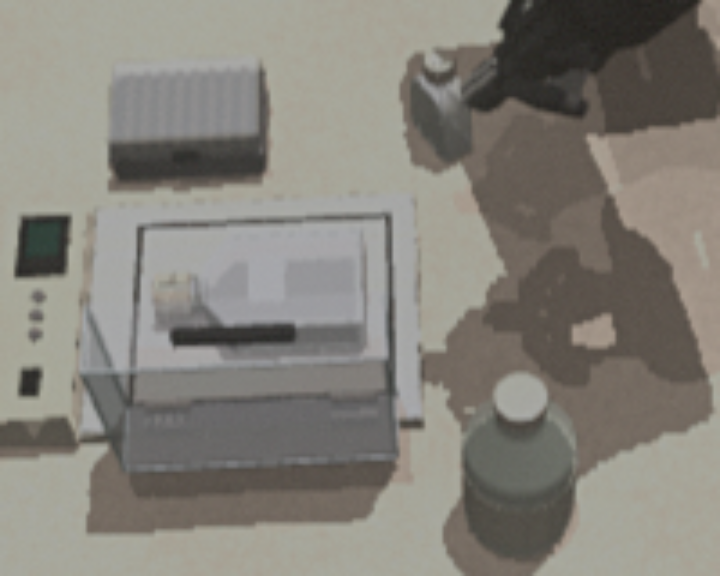

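The flask now lies inside the seal outline. Its body ends at x≈365 px against the seal at 390, and its cap end is at 150 against 138. Next is the cover.

Emit:
apply_moves(
  series=[
    [0,0,0,0,10,0,0],
    [0,0,0,0,10,0,0],
    [0,0,0,0,10,0,0],
    [0,0,0,0,10,0,0],
    [-32,36,-9,0,0,0,0],
    [-32,36,-9,0,0,0,0],
    [-32,36,-9,0,0,0,0],
    [-32,36,-9,0,0,0,0],
    [-32,36,-9,0,0,0,0],
  ],
)

```text
time_s: 13.48
position: [0.6941, -0.1044, 0.3015]
tool_rot: [[-0.055, 0.998, -0.001], [0.998, 0.055, 0.001], [0.001, -0.001, -1.0]]
ft_force: [-0.3, 0.1, 1.8]
grip_width: 0.0002
gripper_force: 0.0
```

```bash
python3 -c "
from look import *
s=status(); step(s,W(175,2.5,158),Rtool(0))
T=lambda f:np.array([80-145*np.cos(f)+50*np.sin(f)+15,15.5+145*np.sin(f)+50*np.cos(f)])
A=np.radians(np.arange(90,-1,-6)); Q=np.array([T(a) for a in A]); print(np.round(Q[0]),np.round(np.c_[np.degrees(A[1:]),np.diff(Q,axis=0)],1).tolist())"
```

```text
t 13.47 plate-frame TCP [176.3   5.  301.5] F [-0.3  0.1  1.8] q [-18.2  37.4  35.8   0.  106.8 -21.4] open 0.00018574443509422373
 shift [ -2.6  -1.2 143.5]
 turn [-0.03 -0.03  0.08]
[145. 160.] [[84.0, -15.4, 4.4], [78.0, -15.8, 2.8], [72.0, -16.0, 1.1], [66.0, -16.0, -0.6], [60.0, -15.9, -2.2], [54.0, -15.6, -3.9], [48.0, -15.1, -5.5], [42.0, -14.4, -7.0], [36.0, -13.6, -8.5], [30.0, -12.7, -9.9], [24.0, -11.6, -11.1], [18.0, -10.3, -12.3], [12.0, -9.0, -13.3], [6.0, -7.5, -14.2], [0.0, -6.0, -14.9]]
```

Emit:
apply_moves(
  series=[
    [-2,-1,48,0,0,0,0],
    [0,0,48,0,0,0,0],
    [0,0,45,0,0,0,0],
    [0,-10,0,0,0,0,0],
    [0,-10,0,0,0,0,0],
    [0,-10,0,0,0,0,0],
  ],
)

```text
time_s: 14.22
position: [0.6629, -0.1083, 0.1636]
tool_rot: [[-0.055, 0.998, 0.006], [0.998, 0.055, -0.002], [-0.002, 0.006, -1.0]]
ft_force: [6.3, 2.2, 11.2]
grip_width: 0.0001
gripper_force: 4.9
```

Emit:
apply_moves(
  series=[
    [0,-15.4,-4.4,0,0,0,0],
    [0,-15.8,-2.8,0,0,0,0],
    [0,-16,-1.1,0,0,0,0],
  ],
)

```text
time_s: 14.6
position: [0.6154, -0.1111, 0.1719]
tool_rot: [[-0.055, 0.998, 0.006], [0.999, 0.055, -0.002], [-0.002, 0.006, -1.0]]
ft_force: [2.9, -0.1, 2.9]
grip_width: -0.0004
gripper_force: 1.5
```

```bash
python3 -c "
from look import *
s=status(); im=get_image('side')
cv2.imwrite('pics/k7.png',cv2.resize(im['frame'][90:270,190:400,::-1],None,fx=3.3,fy=3.3))"
```

```text
t 14.6 plate-frame TCP [ 97.4   2.6 171.9] F [ 2.9 -0.1  2.9] q [-21.1  31.7  67.4   0.   80.5 -24.2] open -0.00039075999862943535
```

View pics/k7.png

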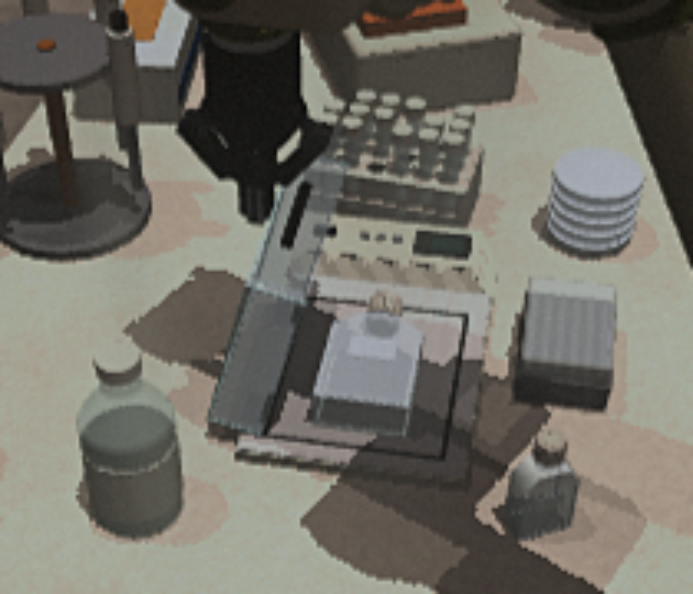

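The side view shows the cover swinging: fingers behind it at (255,210), and the flask inside the outline at (370,370). I continue.

Emit:
apply_moves(
  series=[
    [0,-16,0.6,0,0,0,0],
    [0,-15.9,2.2,0,0,0,0],
    [0,-15.6,3.9,0,0,0,0],
  ],
)

```text
time_s: 15.02
position: [0.5679, -0.1137, 0.1639]
tool_rot: [[-0.055, 0.999, 0.004], [0.999, 0.055, -0.001], [-0.002, 0.004, -1.0]]
ft_force: [2.0, -0.5, 2.5]
grip_width: -0.0003
gripper_force: 1.1
```

Emit:
apply_moves(
  series=[
    [0,-15.1,5.5,0,0,0,0],
    [0,-14.4,7,0,0,0,0],
    [0,-13.6,8.5,0,0,0,0],
  ],
)

```text
time_s: 15.4
position: [0.5248, -0.1161, 0.1425]
tool_rot: [[-0.054, 0.999, 0.003], [0.999, 0.054, -0.002], [-0.002, 0.003, -1.0]]
ft_force: [0.6, -0.9, 1.9]
grip_width: 0.0001
gripper_force: 0.9
```

Emit:
apply_moves(
  series=[
    [0,-12.7,9.9,0,0,0,0],
    [0,-11.6,11.1,0,0,0,0],
    [0,-10.3,12.3,0,0,0,0],
    [0,-9,13.3,0,0,0,0],
  ],
)

```text
time_s: 15.9
position: [0.4811, -0.1184, 0.0954]
tool_rot: [[-0.054, 0.999, 0.002], [0.999, 0.054, -0.001], [-0.001, 0.002, -1.0]]
ft_force: [-0.0, -0.8, 1.4]
grip_width: 0.0001
gripper_force: 0.6
```

```bash
python3 -c "
from look import *
s=status(); im=get_image('side')
cv2.imwrite('pics/k8.png',cv2.resize(im['frame'][90:270,190:400,::-1],None,fx=3.3,fy=3.3))"
```

```text
t 15.9 plate-frame TCP [-37.1   2.6  95.4] F [-0.  -0.8  1.4] q [-27.5  25.1  94.7  -0.   60.1 -30.7] open 8.513648051774046e-05
```

Emit:
apply_moves(
  series=[
    [0,-7.5,14.2,0,0,0,0],
    [0,-6,12,0,0,0,0],
    [0,0,3,0,0,0,0],
    [0,0,1,0,0,0,0],
  ],
)

```text
time_s: 16.45
position: [0.4678, -0.119, 0.0654]
tool_rot: [[-0.055, 0.998, 0.0], [0.998, 0.055, -0.001], [-0.001, 0.0, -1.0]]
ft_force: [-5.4, 2.0, 15.3]
grip_width: 0.0003
gripper_force: 7.5
```

Emit:
apply_moves(
  series=[
    [0,0,1,0,0,0,0],
    [0,0,0,0,0,0,0],
  ],
)

```text
time_s: 16.7
position: [0.4678, -0.119, 0.0654]
tool_rot: [[-0.055, 0.998, 0.001], [0.998, 0.055, -0.001], [-0.001, 0.001, -1.0]]
ft_force: [-7.0, 2.0, 18.0]
grip_width: 0.0001
gripper_force: 9.2
```

Force has risen to 18 N with the tip stopped at 65.4 mm, so the cover is shut. I retreat and check.

Emit:
apply_moves(
  series=[
    [0,0,-20,0,0,0,0],
    [0,0,-50,0,0,0,0],
    [0,0,-55,0,0,0,0],
    [0,0,-55,0,0,0,0],
    [-50,0,-10,0,0,0,0],
    [-55,0,0,0,0,0,0],
    [-55,0,0,0,0,0,0],
    [-55,0,0,0,0,0,0],
    [-55,0,0,0,0,0,0],
    [0,0,0,0,0,0,0],
    [0,0,0,0,0,0,0],
  ],
)

```text
time_s: 18.08
position: [0.4825, -0.388, 0.2538]
tool_rot: [[-0.055, 0.999, 0.0], [0.999, 0.055, -0.0], [-0.0, 0.0, -1.0]]
ft_force: [0.2, 0.2, 0.1]
grip_width: -0.0001
gripper_force: 0.0
```

```bash
python3 -c "
from look import *
s=status(); im=get_image('side'); P=pts(im,bench(im)); c=(P-O); X=c@ex*1e3;Y=c@ey*1e3;Z=P[:,2]*1e3
for x in(-70,-40,0,40,70):
    m=(abs(X-x)<8)&(abs(Y-2)<85)&(Z>25)&(Z<200); print(x,np.round(np.percentile(Z[m],[5,50,95]),1),m.sum())
sc=get_image('scene')
a=cv2.resize(im['frame'][130:270,220:380,::-1],(400,350)); b=cv2.resize(sc['frame'][150:290,160:320,::-1],(400,350))
cv2.imwrite('pics/k9.png',np.hstack([a,b]))"
```

```text
t 18.07 plate-frame TCP [ -50.3 -266.7  253.8] F [0.2 0.2 0.1] q [-49.8  28.2  60.    0.   91.8 -52.9] open -0.00011337578874411306
-70 [63.5 65.8 68.3] 216
-40 [63.3 66.1 68.5] 209
0 [62.9 65.5 67.9] 212
40 [63.3 65.6 67.9] 203
70 [63.1 65.6 67.7] 172
```

View pics/k9.png

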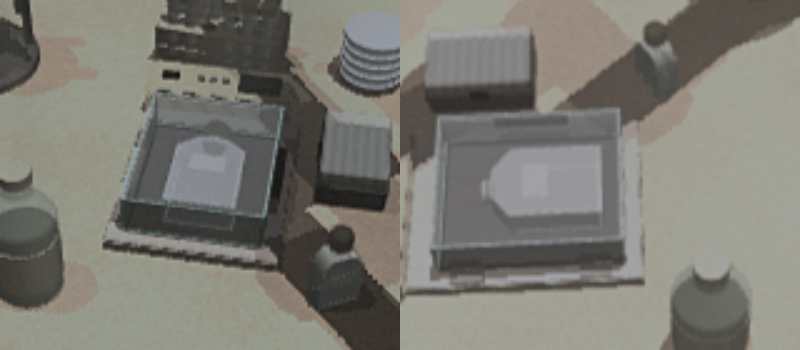

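Both views show the cover lying flat, with its top at 65.5–66 mm all over. The flask is inside, at (205,175) in the left half and (545,185) in the right, and the bystanders have not moved.

```bash
python3 -c "
from rig import env
print(env.close_job())"
```

```text
the job is handed in; nothing more can be done
None
```

The job is handed in: the flask was slid, tipped and pushed inside the seal outline without being lifted, the cover is fully shut over it, and the bystanders look unmoved (about 18 s of the 59 s used).

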